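# Set up a graphite mould in the screw press

### The job

Set up the mould press for the next glass pressing: first push the loose graphite mould block along its channel until it sits against the end stop, then push the spring cotter in through the pin post until it snaps fully home. Finally wind the press's bar knob clockwise, following it down as it sinks, until its sprung foot holds the block firmly (the screw all the way down to its stop, or nearly so), let go, and leave the other things on the bench undisturbed.

Things in the scene. Friction and masses are not known exactly. Their poses are not given: they have to be found in the camera images.
- press: Mould press, a steel and aluminium fixture fixed to the table: a channel closed at one end, bridged by a beam that carries a vertical screw. Origin on the table under the screw axis, z up, +x along the channel to the end stop (to the robot's left, within 26 degrees). All in mm: base plate 12 thick, x -175 to 50; rails' inner faces at y -38 and 38, tops at z 32, x -170 to 35.
- end_stop (a point): Middle of the end stop's face, at press x 35, y 0, z 32; the stop is 52 high and 104 wide. The beam crosses the channel at x -17 to 17, y -106 to 90, z 100 to 118, with a round brass boss (36 dia) up to z 128 around the screw.
- post_top (a point): Top of the round steel pin post (20 dia), which stands up through the beam's end away from the robot, at press x 0, y -85, z 146. A cross hole runs through it along press x at z 132.
- block_center (a point): Centre of the loose graphite block, 120 (along channel) x 70 x 45 high, 0.5 to 1 kg, one round cavity on top; it lies in the channel on the base plate, 3 mm play each side, this centre 34.5 above the table. Home: rear face on the end stop, centre at press x -25. Starts 35 to 70 short of that. Push its front end (60 from the centre) towards the stop with 3 to 10 N.
- block: The same block; origin at the centre of its underside, x along its length towards the end stop.
- knob_grip (a point): Centre of the screw's black bar knob, 72 long x 20 thick x 28 high, on the screw axis (press x 0, y 0). z is 180 with the screw at 0 and sinks 5 mm per rad. At 0 the bar lies along press x; this point's x axis runs along the bar. Grip across the 20 thickness. Below it: stem 14 dia, a collar 26 dia from 13 to 23 under its underside, the boss.
- knob (a joint): Turn of the screw, rad, growing clockwise from above (winding down), 0 to 3.0; starts at 0 to 0.7. Knob and stem sink 5 mm per rad. About 0.1 N m turns it, 0.15 at the end. The foot meets the home block at about 2.0 rad and then presses 10 N harder per rad; at 3.0 the screw stops, at about 10 N. It stays where left. Needs two grasps of 1.5 rad or less.
- foot: The screw's sprung steel foot under the beam, 32 dia; its origin is a reference point on the screw axis, 67 mm below its underside.
- cotter (a joint): How far the spring cotter is pushed in, m, 0 to 0.038; starts at 0 to 0.006 with the tip of its straight leg already through the post's cross hole. Pushing takes up to about 7 N while the bow spreads over the post; beyond about 0.022 it snaps home to 0.038 by itself and stays.
- cotter_eye (a point): Outer end of the spring cotter's round eye: push here along press +x with closed fingers. The cotter is a hair pin of 6 mm steel wire, 116 long, lying level at z 132, straight leg and bow side by side. The eye is 26 wide in press y; this point is at its middle, press y -95, at x -99 plus the push so far (-61 when home). Nothing is under it down to the base or table.
- paddle: flat graphite paddle with a round wooden handle, 240 mm long, 28 mm high, lying along the robot's side of the press; origin under its middle. Leave it where it is.
- mould4: bystander graphite mould standing on edge, 45 x 100 x 100 mm high, four round cavities in its faces; origin under its centre. Leave it where it is.
- rodjar: glass jar of radius 40 mm, 125 mm high, with glass rods standing out to 230 mm, beyond the press's end stop; origin under its centre. Leave it where it is.
- bowl: white bowl, rim radius 62 mm, 60 mm high, beyond the end stop; origin under its centre. Leave it where it is.
- smalljar: closed glass jar, radius 33 mm, 85 mm high, right of the press; origin under its centre. Leave it where it is.
- brush: wooden-handled brush, 200 mm long, right of the press; origin under its centre. Leave it where it is.
- tweezers: steel tweezers, 190 mm long, left of the press; origin under the middle. Leave it where it is.
Not all that is in view belongs to the job. What is shaped like the block but blue, purple or yellow is not meant.

How it is judged:
On the way, in this order (a step that is already met when the one before it is completed fails the run):
1. the block is pushed home against the end stop (x of block_center in the frame of press above -0.0285 m and z of block_center in the frame of press below 0.04 m and angle between the x axis of block_center and the x axis of press, either way round below 0.08 rad), for 0.2 s.
2. the spring cotter has snapped home through the pin post (value of joint cotter above 0.034 m), for 0.2 s.
3. the screw is wound down and its foot bears on the block (value of joint knob above 2.4 rad and contact force between foot and block above 4 N), for 0.2 s.
At the end, for the whole second after the job is handed in: The block's centre is at press x of -28.5 mm or more (within 3.5 mm of the stop), flat and within 0.08 rad of the channel's line; the cotter is pushed in beyond 34 of its 38 mm; the screw is turned beyond 2.4 rad and its foot presses on the block with more than 4 N; the block is at rest (all of step 1 and all of step 3 and value of joint cotter above 0.034 m and linear speed of block below 0.01 m/s); the robot touches nothing.
It fails at once if one of the other things on the bench (paddle, standing mould, rod jar, bowl, small jar, brush, tweezers) is shifted by more than 30 mm (distance of any of paddle, mould4, rodjar, bowl, smalljar, brush, tweezers from where it was at the start of the episode above 0.03 m).
It also fails if it takes over 70 s, if anything falls off the work surface, if the arm or the gripper's body presses on something with over 40 N, if the wrist force passes 120 N, or if a joint passes its speed limit or range.

### The arm

A 7-joint arm with a two-finger parallel gripper is mounted at the origin on the work surface. World frame = base frame: x ahead of the robot, y to its left, z up, the work surface at z = 0. Lengths are in m, angles in rad, forces in N, time in s.
With the tool pointing down it reaches from about 0.425 to 0.95 m from the base axis. Payload 4.7 kg.
Tool frame: the origin (TCP) lies at the very end of the fingers, on their centre line; the grasp point (between the pads) lies 19 mm behind it; x points along the fingers, z is the direction in which the jaws open and shut, and the axes are right-handed (so a half turn about x gives the same grasp; the last joint's range is limited). The gripper opens to 85 mm and grips with 20 to 120 N. Pads are 22 mm wide; open, the fingers measure 114 mm over their backs; the gripper's body (76 mm by 85 mm) begins 54 mm behind the grasp point. The pads swing forward as they close: fully open they stand 13 mm farther back than shut.
Start: joints at [-1.268, 0.469, -0.049, 1.532, 0.024, 1.141, -0.082], TCP at [0.22, 0.638, 0.231] pointing down, gripper open.
Joint ranges: [-2.59, 2.59], [-0.33, 1.99], [-1.39, 1.29], [0.1, 2.45], [-1.04, 4.18], [0.21, 1.99], [-2.66, 2.66]. Speed limits (rad/s): [2.57, 2.57, 3.14, 3.14, 3.14, 3.14, 3.14].

### API

Orientations are given as a rotation vector (axis times angle).
In Python, from station import arm gives the robot as it stands.
- The arm moves only by the shell command python3 -m handwheel 'ROWS' [OPENING] [FORCE]. ROWS is text: rows parted by semicolons, each of 6 numbers parted by spaces: the shift along the tool's x, y, z in cm, then the turn, a rotation vector about the tool's x, y, z in rad. A call has 1 to 5 rows; each row shifts and turns the commanded pose from where the row before left it, along the tool's axes as they then stand; what a row does not reach is not made up. A row lasts 1/12 s, in which the tool goes at most 41.7 mm and 7.16 degrees, less where a joint would pass 70% of its speed; a pose out of reach is approached as far as the arm can. A call is refused whole if a number of a shift passes 4.17 or a number of a turn 0.125, either way. A call with a gripper value outside its range is refused whole. OPENING is the opening in per cent of the stroke, from 0 (shut) to 100 (fully open), set as the call begins (- or left out, the last holds). The fingers move at their own pace and stop on an object; FORCE is the grip in N (left out, the last holds). Time passes only in rows, so rows that do not move let the fingers close. It gives the time, the measured TCP pose, the force and the opening at its end, in the units of the state.
- arm.get_obs(): the state, without advancing time (a new reading comes with each control period).
- arm.read_camera(name): name is "scene" or "top" or "wrist"; returns the picture (384x512x3 uint8, red, green, blue); there is no depth.
- arm.camera_model(name): a dict with "intrinsics" (3x3 intrinsics, pixels), "world_from_camera" (4x4, takes a point from camera to world coordinates). Camera axes: x right, y down, z forward; pixel columns grow to the right and rows downward; lengths in m; the calibration is good to about 2 mm. A picture is of the moment at which its call begins: read the wrist's pose just before it. camera_model takes no time and is no camera call; for the wrist camera it gives the pose at the moment of the call.
- arm.sign_off(): hands the job in, once; it reports no verdict.
The state is a dict: "t": time; "q": joint angles; "qvel": joint speeds; "joint_efforts": joint torques, N m; "position": TCP position; "orientation": TCP orientation; "ft_force": force on the tool from outside, world axes, zero at the start; "torque": the same for the moment, N m; "grip_width": finger opening in m.
Only numpy, scipy, OpenCV 4.12 (cv2) and the standard library are available. Lean on these libraries where they do the work, as an engineer would, in place of code of your own. Each camera call takes 0.05 s, during which the arm holds its last target.

## Working session

There is one attempt and no reset: what is moved stays moved. The work goes in short steps, Python scripts to look and compute and a shell command to move; the robot and the scene stay as the last step left them, time stands still between calls to the robot, and variables do not carry over. Pictures are saved under pics/ and viewed, and the job is handed in when it is done.

```bash
ls; mkdir -p pics; python3 - <<'E'
from station import arm
import cv2,numpy as np
o=arm.get_obs()
print({k:np.round(v,3).tolist() for k,v in o.items()})
for n in ["scene","top","wrist"]:
    im=arm.read_camera(n); cv2.imwrite(f"pics/a_{n}.png",im[:,:,::-1])
    m=arm.camera_model(n); print(n,np.round(m["intrinsics"],1).tolist(),np.round(m["world_from_camera"],4).tolist())
E
```

```text
pics
{'t': 0.0, 'q': [-1.268, 0.469, -0.049, 1.534, 0.024, 1.141, -0.082], 'qvel': [-0.0, -0.0, 0.002, 0.001, 0.0, 0.003, -0.001], 'joint_efforts': [-0.001, -51.032, -0.047, -23.772, 0.011, 0.008, -0.0], 'position': [0.22, 0.638, 0.23], 'orientation': [-0.963, 1.35, 0.961], 'ft_force': [-0.325, -0.049, 0.05], 'torque': [0.007, 0.025, -0.022], 'grip_width': 0.085}
scene [[483.0, 0.0, 264.1], [0.0, 483.0, 186.4], [0.0, 0.0, 1.0]] [[-0.3374, 0.6677, -0.6637, 1.3473], [0.9414, 0.24, -0.2371, 0.3658], [0.001, -0.7047, -0.7095, 1.0596], [0.0, 0.0, 0.0, 1.0]]
top [[358.0, 0.0, 256.7], [0.0, 358.0, 191.2], [0.0, 0.0, 1.0]] [[-0.0164, -0.9902, 0.1386, 0.3284], [-0.9999, 0.0161, -0.0035, 0.0547], [0.0013, -0.1387, -0.9903, 1.3607], [0.0, 0.0, 0.0, 1.0]]
wrist [[316.1, 0.0, 254.9], [0.0, 316.1, 198.7], [0.0, 0.0, 1.0]] [[0.3267, 0.9102, 0.2544, 0.1559], [0.9451, -0.3143, -0.089, 0.6608], [-0.001, 0.2695, -0.963, 0.3722], [0.0, 0.0, 0.0, 1.0]]
```

View pics/a_scene.png

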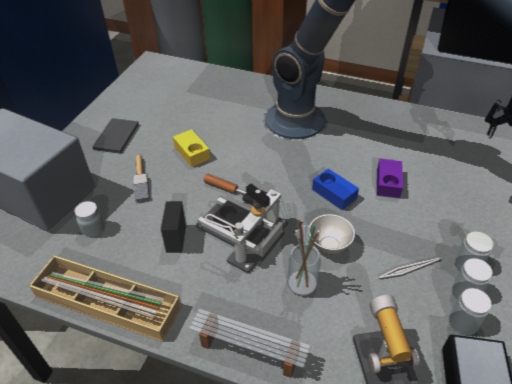

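View pics/a_top.png

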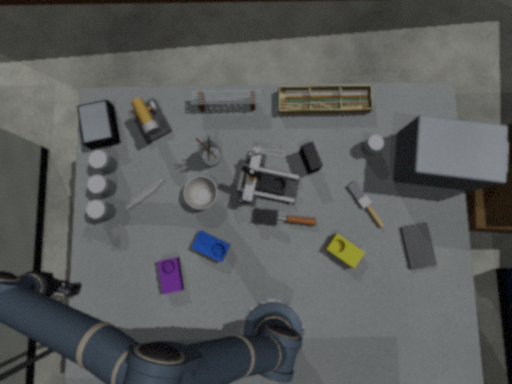

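View pics/a_wrist.png

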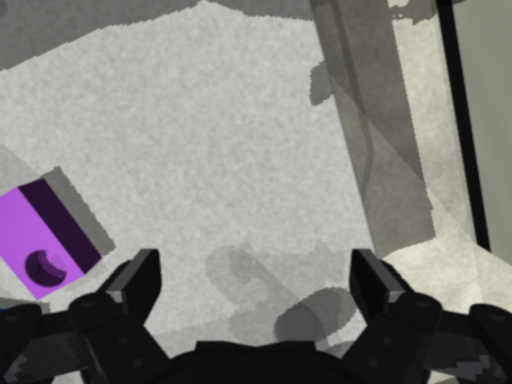

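The scene shows the press around (245,220), with the rod jar at (305,270), bowl at (331,234), standing mould at (174,226) and paddle at (235,187). In the top view the press is around (265,183), with its end stop on the left. Blue, purple and yellow blocks are decoys. I'll take close crops next.

```bash
python3 - <<'E'
import cv2
a=cv2.imread("pics/a_scene.png")[165:285,160:320]; cv2.imwrite("pics/b_s.png",cv2.resize(a,None,fx=5,fy=5,interpolation=cv2.INTER_CUBIC))
a=cv2.imread("pics/a_top.png")[135:235,220:340]; cv2.imwrite("pics/b_t.png",cv2.resize(a,None,fx=6,fy=6,interpolation=cv2.INTER_CUBIC))
E
```

```text
(no output)
```

View pics/b_s.png

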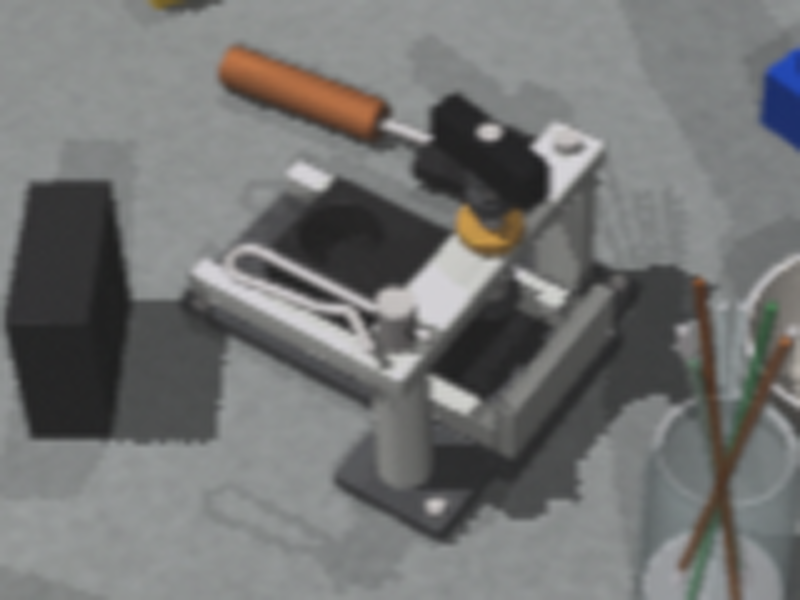

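View pics/b_t.png

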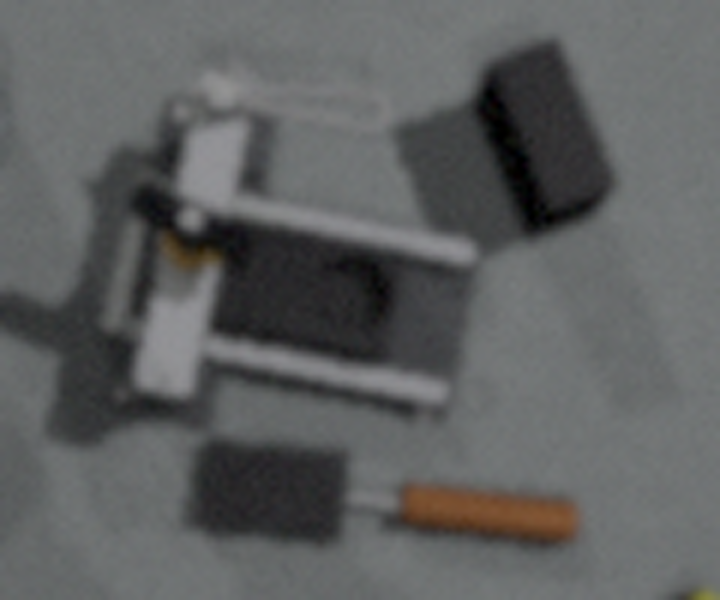

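```bash
cat > h.py <<'E'
import numpy as np, cv2
from station import arm
from scipy.spatial.transform import Rotation as R
def ray(n,u,v,m=None):
    m=m or arm.camera_model(n);K=np.array(m["intrinsics"]);T=np.array(m["world_from_camera"])
    d=T[:3,:3]@np.linalg.solve(K,[u,v,1]);return T[:3,3],d
def onz(n,u,v,z,m=None):
    c,d=ray(n,u,v,m);return c+d*(z-c[2])/d[2]
def tri(*rs):
    A=np.zeros((3,3));b=np.zeros(3)
    for c,d in rs:
        d=d/np.linalg.norm(d);P=np.eye(3)-np.outer(d,d);A+=P;b+=P@c
    x=np.linalg.solve(A,b);return x,[np.linalg.norm((np.eye(3)-np.outer(d,d)/(d@d))@(x-c))*1e3 for c,d in rs]
def proj(n,p,m=None):
    m=m or arm.camera_model(n);K=np.array(m["intrinsics"]);T=np.array(m["world_from_camera"])
    q=T[:3,:3].T@(np.asarray(p)-T[:3,3]);w=K@q;return w[:2]/w[2]
E
python3 - <<'E'
from h import *
pt=lambda x,y:(220+(x+.5)/6-.5,135+(y+.5)/6-.5); ps=lambda x,y:(160+(x+.5)/5-.5,165+(y+.5)/5-.5)
np.set_printoptions(precision=4,suppress=True)
for nm,a,b,z in [("post",(222,85),(397,300),.146),("knob",(190,218),(489,132),.195)]:
    print(nm,tri(ray("top",*pt(*a)),ray("scene",*ps(*b))),onz("top",*pt(*a),z),onz("scene",*ps(*b),z))
print("rail far end",onz("top",*pt(478,252),.032),"near end",onz("top",*pt(448,392),.032))
print("stop ends",onz("scene",*ps(612,288),.052),onz("scene",*ps(500,402),.052))
print("block front edge top", onz("top",*pt(385,345),.057),onz("top",*pt(395,270),.057))
print("eye",onz("top",*pt(388,112),.132),onz("scene",*ps(230,258),.132))
print("mould",onz("top",*pt(490,95),.1),onz("top",*pt(550,45),.1),onz("top",*pt(612,190),.1),onz("top",*pt(540,225),.1))
print("rods",tri(ray("top",210,150),ray("scene",303,270)))
E
```

```text
post (array([0.6454, 0.0492, 0.1541]), [np.float64(0.7612395392454734), np.float64(0.7612395392455404)]) [0.6478 0.0484 0.146 ] [0.639  0.0471 0.146 ]
knob (array([0.5598, 0.0672, 0.1955]), [np.float64(0.38466966178966794), np.float64(0.3846696617896514)]) [0.5598 0.0676 0.195 ] [0.5594 0.0667 0.195 ]
rail far end [ 0.5675 -0.1113  0.032 ] near end [ 0.4793 -0.0897  0.032 ]
stop ends [0.5183 0.1219 0.052 ] [0.6128 0.0912 0.052 ]
block front edge top [ 0.506  -0.0492  0.057 ] [ 0.5526 -0.0566  0.057 ]
eye [ 0.6337 -0.0487  0.132 ] [ 0.6309 -0.0483  0.132 ]
mould [ 0.6511 -0.1131  0.1   ] [ 0.6816 -0.1505  0.1   ] [ 0.5916 -0.1842  0.1   ] [ 0.571  -0.1403  0.1   ]
rods (array([0.6647, 0.2219, 0.0724]), [np.float64(1.850398538407138), np.float64(1.8503985384071087)])
```

```bash
cat >> h.py <<'E'
np.set_printoptions(precision=4,suppress=True)
S=np.array([.560,.067]); YAW=np.deg2rad(78.1)
try:
    import json; _p=json.load(open("press.json")); S=np.array(_p["S"]); YAW=_p["YAW"]
except FileNotFoundError: pass
def W(px,py,z=0):
    c,s=np.cos(YAW),np.sin(YAW); return np.array([S[0]+c*px-s*py,S[1]+s*px+c*py,z])
def P(w):
    c,s=np.cos(YAW),np.sin(YAW); d=np.asarray(w)[:2]-S; return np.array([c*d[0]+s*d[1],-s*d[0]+c*d[1],w[2] if len(w)>2 else 0])
def tool():
    o=arm.get_obs(); return np.array(o["position"]),R.from_rotvec(o["orientation"]),o
def target(zang):
    # tool x down, tool z at press angle zang (from press x); y=z x x
    a=YAW+zang; x=np.array([0,0,-1.]); z=np.array([np.cos(a),np.sin(a),0]); return R.from_matrix(np.c_[x,np.cross(z,x),z])
def go(p,zang):
    p0,r0,o=tool(); t=target(zang)
    print("t %.2f"%o["t"],"press pos mm",P(p0)*1e3,"F",np.round(o["ft_force"],1),"grip",round(o["grip_width"],4))
    print("shift cm (tool now)",r0.inv().apply(np.asarray(p)-p0)*100,"in target frame",t.inv().apply(np.asarray(p)-p0)*100,"turn",(r0.inv()*t).as_rotvec())
E
python3 - <<'E'
from h import *
p,r,o=tool(); print(r.as_matrix())
go(W(-.16,0,.30),np.pi/2); go(W(-.16,0,.30),-np.pi/2)
E
```

```text
[[-0.0005 -0.9455  0.3257]
 [-0.0014  0.3257  0.9455]
 [-1.     -0.     -0.0015]]
t 0.15 press pos mm [488.3436 450.6664 230.5072] F [-0.4 -0.2  1.7] grip 0.0855
shift cm (tool now) [ -6.8592 -52.7437 -58.7695] in target frame [ -6.9493  64.8344 -45.0666] turn [-1.6949 -0.0012 -0.0012]
t 0.15 press pos mm [488.3436 450.6664 230.5072] F [-0.4 -0.2  1.7] grip 0.0855
shift cm (tool now) [ -6.8592 -52.7437 -58.7695] in target frame [ -6.9493 -64.8344  45.0666] turn [ 1.4467 -0.0012  0.0011]
```

```bash
python3 -m handwheel '-4 0 0 0 0 0;-3 -2 0 0 0 0;0 -4 -0.6 0.068 0 0;0 -4 -0.6 0.068 0 0;0 -4 -0.6 0.068 0 0' 0 60
for i in 1 2 ; do :; done
python3 -m handwheel '0 -4 -0.6 0.068 0 0;0 -4 -0.6 0.068 0 0;0 -4 -0.6 0.068 0 0;0 -4 -0.6 0.068 0 0;0 -4 -0.6 0.068 0 0'
python3 -m handwheel '0 -4 -0.6 0.068 0 0;0 -4 -0.6 0.068 0 0;0 -4 -0.6 0.068 0 0;0 -4 -0.6 0.068 0 0;0 -4 -0.6 0.068 0 0'
python3 - <<'E'
from h import *
go(W(-.16,0,.30),-np.pi/2)
E
```

```text
t: 0.57
position: [0.3433, 0.5681, 0.3016]
orientation: [-0.804, 1.416, 0.805]
ft_force: [0.7, -0.3, -0.1]
grip_width: 0.0254
t: 0.98
position: [0.4806, 0.4196, 0.3009]
orientation: [-0.541, 1.503, 0.541]
ft_force: [1.2, 0.1, 0.0]
grip_width: -0.0002
t: 1.4
position: [0.5602, 0.2346, 0.3009]
orientation: [-0.276, 1.553, 0.276]
ft_force: [1.1, 0.4, 0.1]
grip_width: 0.0
t 1.40 press pos mm [164.0781  34.3704 300.9324] F [1.1 0.4 0.1] grip 0.0
shift cm (tool now) [  0.0997 -29.2949 -14.2788] in target frame [  0.0932 -32.4078   3.437 ] turn [ 0.5592 -0.0002  0.0002]
```

```bash
python3 -m handwheel '0 -4 0.4 0.11 0 0;0 -4 0.4 0.11 0 0;0 -4 0.4 0.11 0 0;0 -4 0.4 0.11 0 0;0 0 0 0.11 0 0'
python3 -m handwheel '0 0 0 0 0 0; 0 0 0 0 0 0'
python3 - <<'E'
from h import *
go(W(-.16,0,.30),-np.pi/2)
import pickle
m=arm.camera_model("wrist"); im=arm.read_camera("wrist"); pickle.dump(m,open("w1.pkl","wb"))
cv2.imwrite("pics/c_w.png",im[:,:,::-1])
E
```

```text
t: 1.82
position: [0.606, 0.0717, 0.3018]
orientation: [0.164, 1.563, -0.173]
ft_force: [-0.8, -1.9, -0.1]
grip_width: -0.0001
t: 1.98
position: [0.605, 0.0841, 0.301]
orientation: [0.152, 1.566, -0.151]
ft_force: [0.0, 0.6, -0.8]
grip_width: -0.0003
t 1.98 press pos mm [ 26.01   -40.5196 300.9544] F [ 0.   0.6 -0.8] grip -0.0003
shift cm (tool now) [  0.0898 -18.5379  -4.3317] in target frame [  0.0954 -18.601   -4.052 ] turn [ 0.0151 -0.0008 -0.0005]
```

View pics/c_w.png

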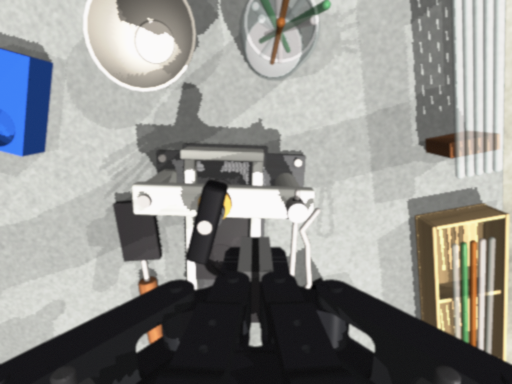

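The wrist view shows the post at about (298,212), the knob's centre screw at (205,228) with the bar slightly turned, and the end stop at (222,154). I'll crop it.

```bash
python3 - <<'E'
import cv2
a=cv2.imread("pics/c_w.png")[140:290,110:330]; cv2.imwrite("pics/d.png",cv2.resize(a,None,fx=3.6,fy=3.6,interpolation=cv2.INTER_CUBIC))
E
```

```text
(no output)
```

View pics/d.png

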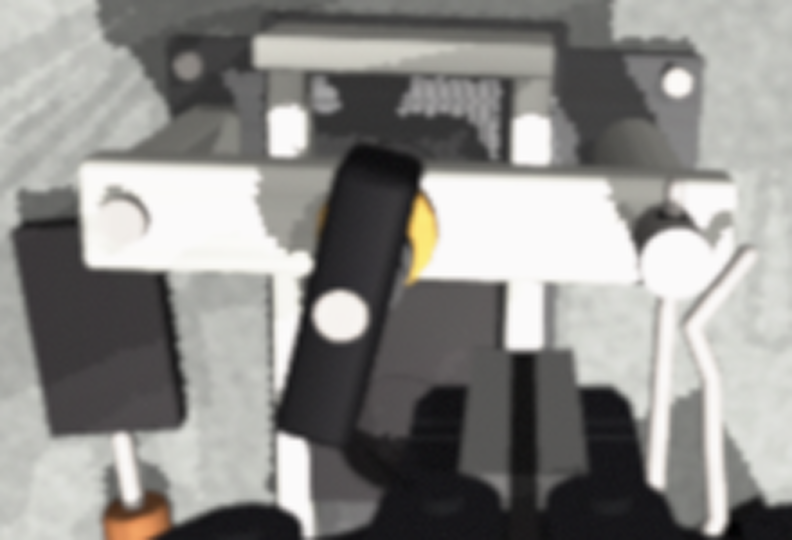

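```bash
python3 - <<'E'
from h import *
import pickle; m=pickle.load(open("w1.pkl","rb"))
f=lambda x,y:(110+(x+.5)/3.6-.5,140+(y+.5)/3.6-.5)
def o(x,y,z): return onz("w",*f(x,y),z,m)
post=o(677,262,.146); knob=o(341,316,.192)
print("post",post,"knob",knob)
A,B,C=o(86,165,.118),o(735,178,.118),o(84,263,.118)
print("beam",A,B,C,"len",np.linalg.norm(A-B),np.linalg.norm(A-C))
d=A-B; print("yaw from beam",np.degrees(np.arctan2(d[1],d[0]))-90)
d=knob-post; print("yaw post-knob",np.degrees(np.arctan2(d[1],d[0]))-90,np.hypot(*d[:2]))
E1,E2=o(257,38,.052),o(553,40,.052);d=E1-E2;print("stop",E1,E2,np.linalg.norm(d),"yaw",np.degrees(np.arctan2(d[1],d[0]))-90)
for n,a,b in [("L",(345,165),(283,425)),("R",(415,170),(345,440))]:
    d=o(*a,.192)-o(*b,.192); print(n,"bar ang",np.degrees(np.arctan2(d[1],d[0])),np.linalg.norm(d), P(o(*a,.192))*1e3)
print("top view screw/post proj", proj("top",W(0,-.085,.146)),proj("scene",W(0,-.085,.146)))
E
```

```text
post [0.6413 0.0485 0.146 ] knob [0.5584 0.0665 0.192 ]
beam [0.4783 0.1016 0.118 ] [0.6642 0.0612 0.118 ] [0.4688 0.0727 0.118 ] len 0.19029811108894207 0.030399938615853536
yaw from beam 77.7325477450043
yaw post-knob 77.7755716949043 0.08488677986489201
stop [0.5202 0.123  0.052 ] [0.6194 0.1029 0.052 ] 0.10119928981332711 yaw 78.5221929366893
L bar ang 63.55798297069506 0.06676811583876445 [ 35.5798  -0.4582 192.    ]
R bar ang 63.375320711094595 0.06974888208833707 [ 34.6423 -16.272  192.    ]
top view screw/post proj [256.302 150.053] [239.2603 226.0828]
```

```bash
echo '{"S":[0.5590,0.0667],"YAW":1.3614}' > press.json
python3 -m handwheel '0 -3.6 -0.8 0 0 0;0 -3.6 -0.8 0 0 0;0 -3.6 -0.8 0 0 0;0 -3.6 -0.8 0 0 0;0 -3.6 -0.8 -0.03 0 0'
python3 -m handwheel '0 0 0 -0.12 0 0;0 0 0 -0.12 0 0;0 0 0 -0.12 0 0;0 0 0 -0.12 0 0;0 0 0 -0.12 0 0'
python3 -m handwheel '0 0 0 -0.12 0 0;0 0 0 -0.12 0 0;0 0 0 -0.12 0 0;0 0 0 -0.12 0 0;0 0 0 -0.12 0 0'
python3 -m handwheel '0 0 0 -0.12 0 0;0 0 0 -0.12 0 0;0 0 0 -0.08 0 0;0 0 0 0 0 0'
python3 - <<'E'
from h import *
go(W(-.152,0,.038),0); print(arm.get_obs()["q"])
import pickle
m=arm.camera_model("wrist"); im=arm.read_camera("wrist"); pickle.dump(m,open("w2.pkl","wb"))
cv2.imwrite("pics/e_w.png",im[:,:,::-1])
E
```

```text
t: 2.45
position: [0.5305, -0.0845, 0.3012]
orientation: [0.125, 1.567, -0.124]
ft_force: [0.4, -0.4, 0.2]
grip_width: 0.0002
t: 2.87
position: [0.5314, -0.0831, 0.3012]
orientation: [-0.35, 1.542, 0.351]
ft_force: [0.0, 1.0, 0.8]
grip_width: -0.0001
t: 3.28
position: [0.5314, -0.083, 0.3012]
orientation: [-0.815, 1.412, 0.816]
ft_force: [-0.5, -0.2, -0.3]
grip_width: -0.0
t: 3.62
position: [0.5314, -0.0832, 0.3012]
orientation: [-1.053, 1.301, 1.054]
ft_force: [0.2, -0.4, 0.4]
grip_width: 0.0003
t 3.62 press pos mm [-152.3716   -4.1539  301.1724] F [ 0.2 -0.4  0.4] grip 0.0003
shift cm (tool now) [26.3173  0.4102  0.0224] in target frame [26.3172  0.4154  0.0372] turn [ 0.      0.0006 -0.0002]
[-0.2095  0.1859  0.3368  1.7827 -0.0666  1.1841  1.5085]
```

View pics/e_w.png

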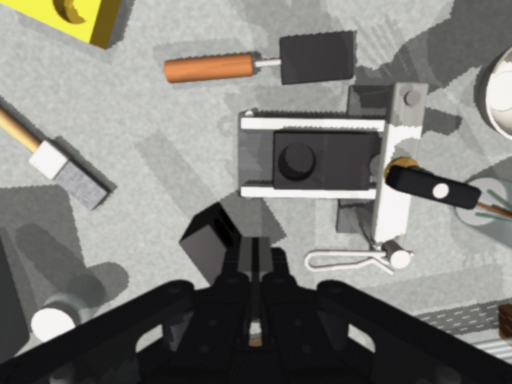

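The wrist view is clear. The block's front edge runs from (274,131) to (273,188), the cotter eye's end is at about (305,262), and the mould's top corner is near (215,205).

```bash
python3 - <<'E'
from h import *
import pickle; m=pickle.load(open("w2.pkl","rb"))
o=lambda x,y,z:P(onz("w",x,y,z,m))*1e3
print("block front",o(275,131,.057),o(274,189,.057))
print("rail ends",o(241,122,.032),o(241,193,.032))
print("eye outer",o(305,262,.135),"sides",o(312,250,.135),o(314,271,.135))
print("post",o(400,259,.146),"knob",o(441,190,.192))
print("mould top corners",o(216,204,.1),o(181,240,.1),o(240,237,.1))
E
```

```text
block front [-127.3158   39.6847   57.    ] [-127.4269  -31.7438   57.    ]
rail ends [-168.8937   49.3284   32.    ] [-170.0919  -43.3933   32.    ]
eye outer [-97.8854 -93.0642 135.    ] sides [-91.0475 -79.0857 135.    ] [ -87.7107 -103.781   135.    ]
post [ -1.9979 -84.2217 146.    ] knob [  0.7899   0.5891 192.    ]
mould top corners [-195.5043  -38.5095  100.    ] [-237.9109  -82.3524  100.    ] [-168.9     -78.6867  100.    ]
```

```bash
python3 -m handwheel '3.7 0.1 0 0 0 0;3.7 0.1 0 0 0 0;3.7 0.1 0 0 0 0;3.7 0.1 0 0 0 0;3.7 0.1 0 0 0 0'
python3 -m handwheel '3.5 0 0 0 0 0;2.5 0 0 0 0 0;1.6 0 0 0 0 0;0 0 0 0 0 0;0 0 0 0 0 0'
python3 - <<'E'
from h import *
go(W(-.085-.0145,0.001,.038),0)
E
```

```text
t: 4.08
position: [0.5264, -0.0829, 0.1149]
orientation: [-1.049, 1.302, 1.049]
ft_force: [0.3, 0.7, -1.2]
grip_width: -0.0001
t: 4.5
position: [0.5261, -0.0834, 0.0398]
orientation: [-1.048, 1.304, 1.05]
ft_force: [0.4, 0.9, -0.3]
grip_width: 0.0003
t 4.50 press pos mm [-153.6338    1.0198   39.7949] F [ 0.4  0.9 -0.3] grip 0.0003
shift cm (tool now) [0.1791 0.0301 5.4133] in target frame [ 0.1795 -0.002   5.4134] turn [-0.006  -0.0001 -0.0016]
```

Pushing along tool +z.

```bash
python3 -m handwheel '0.1 0 1 0 0 0;0 0 0.6 0 0 0;0 0 0.4 0 0 0;0 0 0.4 0 0 0;0 0 0.4 0 0 0'
python3 -m handwheel '0 0 0.5 0 0 0;0 0 0.5 0 0 0;0 0 0.5 0 0 0;0 0 0.3 0 0 0'
python3 - <<'E'
from h import *
go(W(-.085-.0145,0.001,.038),0)
cv2.imwrite("pics/f_w.png",arm.read_camera("wrist")[:,:,::-1])
E
```

```text
t: 4.92
position: [0.5329, -0.0577, 0.0403]
orientation: [-1.05, 1.303, 1.046]
ft_force: [-1.4, -6.3, 1.8]
grip_width: 0.0002
t: 5.25
position: [0.5368, -0.0402, 0.0403]
orientation: [-1.05, 1.303, 1.046]
ft_force: [-0.1, -6.2, 2.5]
grip_width: -0.0001
t 5.25 press pos mm [-109.1538   -0.4946   40.3142] F [-0.1 -6.2  2.5] grip -0.0001
shift cm (tool now) [0.23   0.157  0.9645] in target frame [0.2314 0.1495 0.9654] turn [-0.0073 -0.0011  0.0023]
```

View pics/f_w.png

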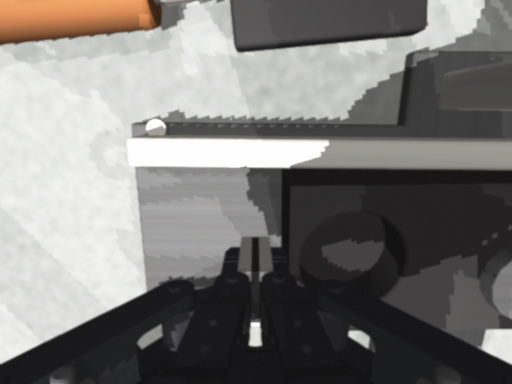

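The fingers are against the block's front face, at (280,240), pushing with about 6 N. I'll continue in small steps until the force rises.

```bash
python3 -m handwheel '0 0 0.3 0 0 0;0 0 0.2 0 0 0'
python3 -m handwheel '0 0 0.2 0 0 0;0 0 0.1 0 0 0'
python3 -m handwheel '0 0 0.15 0 0 0;0 0 0.1 0 0 0'
```

```text
t: 5.47
position: [0.5377, -0.0358, 0.0403]
orientation: [-1.05, 1.304, 1.046]
ft_force: [-1.2, -6.9, 3.3]
grip_width: -0.0002
t: 5.63
position: [0.5384, -0.0328, 0.0403]
orientation: [-1.05, 1.304, 1.046]
ft_force: [-0.7, -5.9, 2.3]
grip_width: -0.0
t: 5.8
position: [0.5385, -0.0323, 0.0403]
orientation: [-1.05, 1.306, 1.044]
ft_force: [-1.9, -11.0, 3.4]
grip_width: 0.0
```

```bash
python3 -m handwheel '0 0 0.1 0 0 0;0 0 0 0 0 0'
python3 - <<'E'
from h import *
go(W(-.085-.0145,0.001,.038),0)
import pickle
pickle.dump(arm.camera_model("wrist"),open("w3.pkl","wb"))
cv2.imwrite("pics/g_w.png",arm.read_camera("wrist")[:,:,::-1])
a=arm.read_camera("scene")[:,:,::-1][165:285,160:320]; cv2.imwrite("pics/g_s.png",cv2.resize(a,None,fx=5,fy=5,interpolation=cv2.INTER_CUBIC))
E
```

```text
t: 5.97
position: [0.5385, -0.0323, 0.0403]
orientation: [-1.05, 1.307, 1.043]
ft_force: [-2.3, -11.1, 4.1]
grip_width: -0.0001
t 5.97 press pos mm [-101.086    -0.5342   40.3465] F [ -2.3 -11.1   4.1] grip -0.0001
shift cm (tool now) [0.2337 0.1554 0.1581] in target frame [0.2347 0.1534 0.1586] turn [-0.0098 -0.0043  0.002 ]
```

View pics/g_w.png

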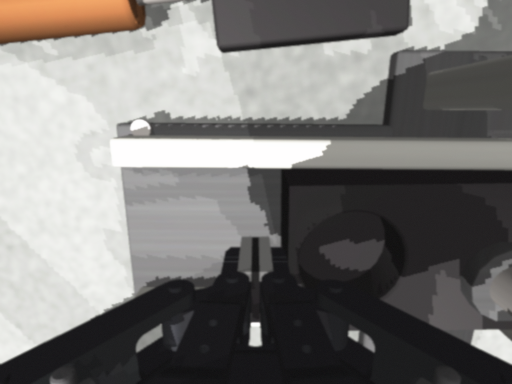

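View pics/g_s.png

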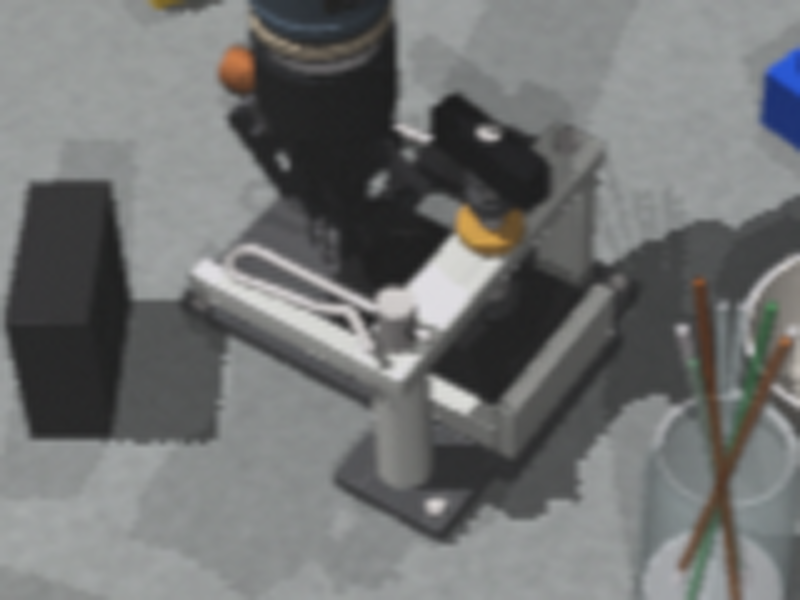

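The scene shows the block filling the channel up to the stop. I'll check the front edge, at (283,172) in the wrist view, numerically.

```bash
python3 - <<'E'
from h import *
import pickle; m=pickle.load(open("w3.pkl","rb"))
print("edge corner top",P(onz("w",284,182,.057,m))*1e3,P(onz("w",284,171,.057,m))*1e3,"rail end",P(onz("w",113,138,.032,m))*1e3,P(onz("w",120,166,.032,m))*1e3)
E
python3 -m handwheel '0 0 -0.4 0 0 0;0 0 -0.8 0 0 0;0 0 -0.8 0 0 0;0 0 -0.8 0 0 0;-3 0 -0.2 0 0 0'
python3 -m handwheel '-4 0 0 0 0 0;-4 0 0 0 0 0;-4 0 0 0 0 0;-4 0 0 0 0 0;-3 0 0 0 0 0'
python3 - <<'E'
from h import *
import pickle
go(W(-.135,-.095,.26),0)
m=arm.camera_model("wrist");pickle.dump(m,open("w4.pkl","wb"))
cv2.imwrite("pics/h_w.png",arm.read_camera("wrist")[:,:,::-1])
E
```

```text
edge corner top [-88.0839  39.2112  57.    ] [-88.1477  43.7228  57.    ] rail end [-166.2211   55.4307   32.    ] [-164.6173   42.1775   32.    ]
t: 6.48
position: [0.5278, -0.0579, 0.0655]
orientation: [-1.044, 1.312, 1.055]
ft_force: [-0.4, -0.2, -0.4]
grip_width: 0.0002
t: 6.9
position: [0.5326, -0.0574, 0.263]
orientation: [-1.05, 1.3, 1.047]
ft_force: [1.0, -0.1, -0.2]
grip_width: -0.0002
t 6.90 press pos mm [-126.911     0.0494  262.96  ] F [ 1.  -0.1 -0.2] grip -0.0002
shift cm (tool now) [ 0.3287 -9.5088 -0.7487] in target frame [ 0.296  -9.5049 -0.8089] turn [-0.0064  0.0017  0.0036]
```

View pics/h_w.png

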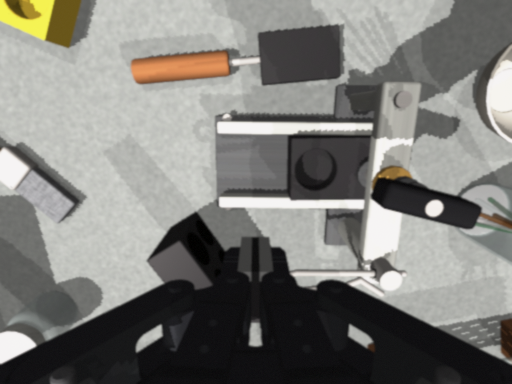

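```bash
python3 - <<'E'
from h import *
import pickle; m=pickle.load(open("w4.pkl","rb"))
im=cv2.imread("pics/h_w.png")[90:300,190:470]; cv2.imwrite("pics/h_c.png",cv2.resize(im,None,fx=2.8,fy=2.8,interpolation=cv2.INTER_CUBIC))
o=lambda x,y,z:P(onz("w",x,y,z,m))*1e3
print("front",o(289.5,136,.057),o(290,198,.057),"rail ends",o(218,122,.032),o(219,207,.032),"post",o(392,279,.146),"knob",o(434,208,.192))
E
```

```text
front [-88.0236  39.8904  57.    ] [-85.8885 -29.8154  57.    ] rail ends [-167.5741   54.2528   32.    ] [-170.3491  -47.7112   32.    ] post [ -0.8469 -82.596  146.    ] knob [  0.3094   0.1731 192.    ]
```

View pics/h_c.png

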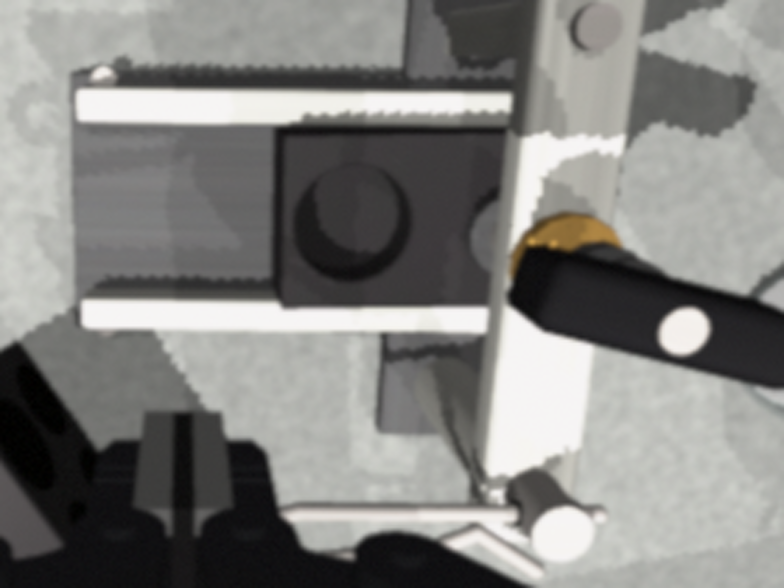

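The front edge is at about x -87±2 (home is -85), the push stalled with rising force, and the two other landmarks agree with the given geometry. So the block is home. Next is the cotter.

```bash
python3 -m handwheel '0 -3.2 -0.2 0 0 0;0 -3.2 -0.2 0 0 0;0 -3.1 0 0 0 0;0 0 0 0 0 0'
python3 - <<'E'
from h import *
import pickle
go(W(-.130,-.095,.120),0)
m=arm.camera_model("wrist");pickle.dump(m,open("w5.pkl","wb"))
cv2.imwrite("pics/i_w.png",arm.read_camera("wrist")[:,:,::-1])
E
```

```text
t: 7.28
position: [0.628, -0.0824, 0.2582]
orientation: [-1.051, 1.303, 1.046]
ft_force: [-0.1, 0.2, -1.0]
grip_width: 0.0002
t 7.28 press pos mm [-131.4955  -98.5191  258.1556] F [-0.1  0.2 -1. ] grip 0.0002
shift cm (tool now) [13.8145  0.3872  0.1593] in target frame [13.8156  0.3519  0.1496] turn [-0.0065 -0.0009  0.0025]
```

View pics/i_w.png

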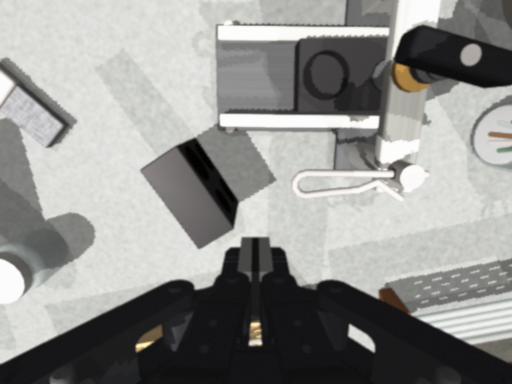

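The cotter eye shows at (292,184) with its sides at rows 170 and 198, and the mould's nearest top corner is at (180,140).

```bash
python3 - <<'E'
from h import *
import pickle; m=pickle.load(open("w5.pkl","rb"))
o=lambda x,y,z:P(onz("w",x,y,z,m))*1e3
print("eye",o(292,184,.132),o(300,170,.132),o(303,198,.132),"post",o(411,178,.146))
E
python3 -m handwheel '4 0.2 0 0 0 0;4 0.2 0 0 0 0;4 0 0 0 0 0;1.6 0 0 0 0 0;0 0 0 0 0 0'
python3 - <<'E'
from h import *
go(W(-.115,-.095,.120),0)
E
```

```text
eye [-98.5344 -93.0599 132.    ] [-91.9711 -80.7869 132.    ] [ -88.553  -105.7637  132.    ] post [ -2.8871 -85.466  146.    ]
t: 7.75
position: [0.6153, -0.0796, 0.1183]
orientation: [-1.044, 1.311, 1.057]
ft_force: [0.1, -0.1, -0.2]
grip_width: 0.0001
t 7.75 press pos mm [-131.3761  -85.5175  118.3225] F [ 0.1 -0.1 -0.2] grip 0.0001
shift cm (tool now) [-0.1794 -0.9364  1.6432] in target frame [-0.1678 -0.9482  1.6376] turn [-0.0061 -0.0009 -0.0108]
```

```bash
python3 -m handwheel '-0.1 -0.85 0 0 0 0;0 0 0 0 0 0;0 0 0 0 0 0'
python3 - <<'E'
from h import *
go(W(-.115,-.094,.120),0)
E
```

```text
t: 8.0
position: [0.6304, -0.0828, 0.1268]
orientation: [-1.051, 1.3, 1.046]
ft_force: [0.9, 0.1, 1.0]
grip_width: 0.0002
t 8.00 press pos mm [-131.4299 -100.9312  126.7695] F [0.9 0.1 1. ] grip 0.0002
shift cm (tool now) [0.675  0.7069 1.6379] in target frame [0.677  0.6931 1.643 ] turn [-0.0065  0.0008  0.0047]
```

```bash
python3 -m handwheel '0 0 0 0 0 0;0 0 0 0 0 0;0 0 0 0 0 0;0 0 0 0 0 0'
python3 - <<'E'
from h import *
go(W(-.120,-.094,.120),0)
E
```

```text
t: 8.33
position: [0.6285, -0.0823, 0.1247]
orientation: [-1.049, 1.303, 1.049]
ft_force: [-0.2, -0.1, -0.3]
grip_width: 0.0001
t 8.33 press pos mm [-131.3282  -98.9891  124.7496] F [-0.2 -0.1 -0.3] grip 0.0001
shift cm (tool now) [0.475  0.5063 1.1295] in target frame [0.475  0.4989 1.1328] turn [-0.0063  0.0003  0.0006]
```

```bash
python3 -m handwheel '0.5 0.45 0 0 0 0;0 0 0 0 0 0;0 0 0 0 0 0;0 0 0 0 0 0'
python3 - <<'E'
from h import *
go(W(-.120,-.094,.120),0)
E
```

```text
t: 8.67
position: [0.6239, -0.0814, 0.1191]
orientation: [-1.049, 1.304, 1.049]
ft_force: [0.6, 0.0, -0.4]
grip_width: -0.0001
t 8.67 press pos mm [-131.3979  -94.2371  119.0918] F [ 0.6  0.  -0.4] grip -0.0001
shift cm (tool now) [-0.0907  0.031   1.1396] in target frame [-0.0908  0.0237  1.1398] turn [-0.0064  0.0001 -0.0003]
```

```bash
python3 -m handwheel '0 0 1 0 0 0;0 0 0.6 0 0 0;0 0 0.4 0 0 0;0 0 0.4 0 0 0'
python3 -m handwheel '0 0 0.4 0 0 0;0 0 0.4 0 0 0;0 0 0.3 0 0 0'
python3 - <<'E'
from h import *
go(W(-.085,-.094,.120),0)
a=arm.read_camera("scene")[:,:,::-1][165:285,160:320]; cv2.imwrite("pics/j_s.png",cv2.resize(a,None,fx=5,fy=5,interpolation=cv2.INTER_CUBIC))
E
```

```text
t: 9.0
position: [0.6296, -0.0569, 0.1193]
orientation: [-1.05, 1.303, 1.05]
ft_force: [1.0, -0.1, 0.8]
grip_width: 0.0002
t: 9.25
position: [0.6311, -0.05, 0.1193]
orientation: [-1.051, 1.307, 1.046]
ft_force: [-1.2, -8.0, 0.9]
grip_width: 0.0
t 9.25 press pos mm [-99.193  -94.7783 119.3299] F [-1.2 -8.   0.9] grip 0.0
shift cm (tool now) [-0.0729  0.0886  1.4184] in target frame [-0.067   0.0778  1.4193] turn [-0.0076 -0.0041  0.0001]
```

View pics/j_s.png

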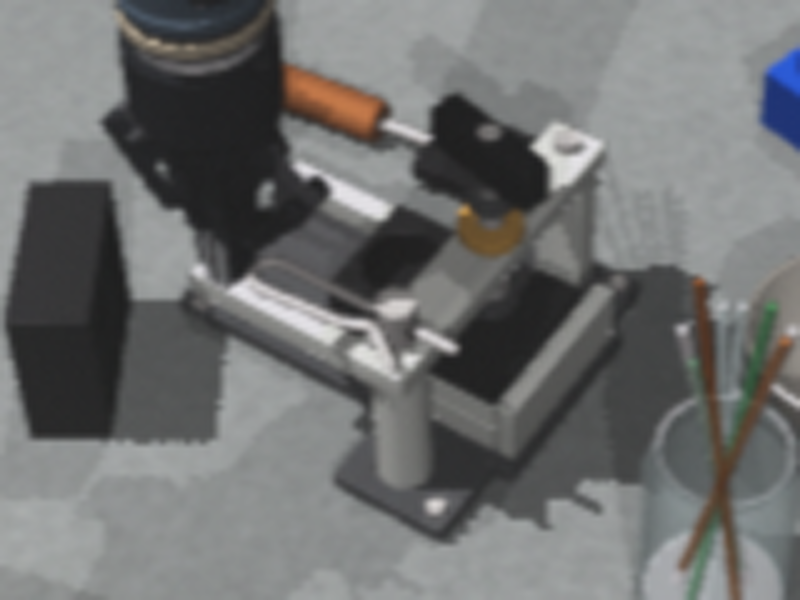

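The cotter's tip now sticks out at (455,345), so it is advancing at about 8 N. I'll keep pushing.

```bash
python3 -m handwheel '0 0 0.4 0 0 0;0 0 0.4 0 0 0;0 0 0.3 0 0 0;0 0 0 0 0 0'
python3 -m handwheel '0 0 0.3 0 0 0;0 0 0.3 0 0 0;0 0 0 0 0 0'
python3 - <<'E'
from h import *
go(W(-.085,-.094,.120),0)
a=arm.read_camera("scene")[:,:,::-1][165:285,160:320]; cv2.imwrite("pics/k_s.png",cv2.resize(a,None,fx=5,fy=5,interpolation=cv2.INTER_CUBIC))
E
```

```text
t: 9.63
position: [0.6341, -0.0347, 0.1191]
orientation: [-1.049, 1.302, 1.051]
ft_force: [0.1, 0.9, 0.0]
grip_width: 0.0
t: 9.88
position: [0.6353, -0.0292, 0.1192]
orientation: [-1.049, 1.302, 1.05]
ft_force: [-0.2, 0.8, 0.6]
grip_width: -0.0
t 9.88 press pos mm [-77.9004 -94.6066 119.1964] F [-0.2  0.8  0.6] grip -0.0
shift cm (tool now) [-0.0811  0.0572 -0.7102] in target frame [-0.0804  0.0607 -0.71  ] turn [-0.0048  0.001  -0.0002]
```

View pics/k_s.png

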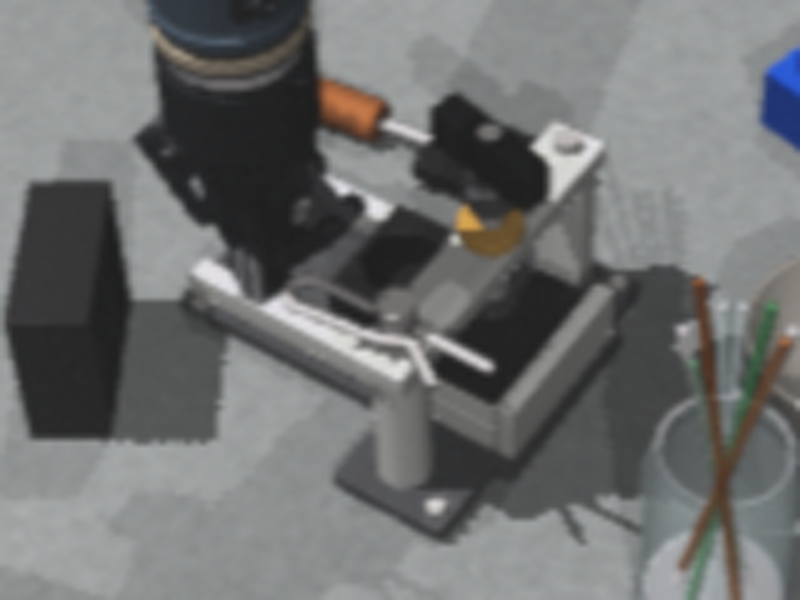

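The cotter has snapped home: its bow is past the post at (430,375), the leg is well out at (490,367), and the force is zero. I'll back off, rise, open the gripper and go above the knob.

```bash
python3 -m handwheel '0 0 -1 0 0 0;-2 0 -0.8 0 0 0;-4 0 0 0 0 0;-4 0 0 0.1 0 0;-4 0 0 0.12 0 0'
python3 -m handwheel '-2 0 0 0.12 0 0;0 0 0 0.12 0 0;0 0 0 0.12 0 0;0 0 0 0.12 0 0;0 0 0 0.12 0 0' 100
python3 -m handwheel '0 0 0 0.12 0 0;0 0 0 0.12 0 0;0 0 0 0.12 0 0;0 0 0 0.12 0 0;0 0 0 0.12 0 0'
python3 -m handwheel '0 0 0 0.12 0 0;0 0 0 0.12 0 0;0 0 0 0.04 0 0;0 0 0 0 0 0;0 0 0 0 0 0'
python3 - <<'E'
from h import *
go(W(0,0,.27),-1.824); print(arm.get_obs()["q"])
E
```

```text
t: 10.35
position: [0.6305, -0.0499, 0.2607]
orientation: [-0.877, 1.388, 0.878]
ft_force: [1.0, -0.3, 0.4]
grip_width: 0.0003
t: 10.77
position: [0.6309, -0.0495, 0.2796]
orientation: [-0.414, 1.531, 0.414]
ft_force: [-0.1, -0.0, -0.6]
grip_width: 0.0607
t: 11.18
position: [0.6309, -0.0495, 0.2793]
orientation: [0.057, 1.57, -0.057]
ft_force: [0.4, -0.4, -0.1]
grip_width: 0.0855
t: 11.6
position: [0.631, -0.049, 0.2792]
orientation: [0.27, 1.554, -0.271]
ft_force: [-0.8, -0.1, 1.0]
grip_width: 0.0857
t 11.60 press pos mm [-98.238  -94.5329 279.224 ] F [-0.8 -0.1  1. ] grip 0.0857
shift cm (tool now) [  0.922    8.4604 -10.6909] in target frame [  0.9224   7.1425 -11.6128] turn [ 0.118  -0.0001  0.0003]
[-0.5098  0.4274  0.7348  1.6123 -0.3004  1.2186 -0.0597]
```

```bash
python3 -m handwheel '0 0 0 0.118 0 0;0 2.4 -3.9 0 0 0;0 2.4 -3.9 0 0 0;0 2.3 -3.8 0 0 0;0 0 0 0 0 0'
python3 -m handwheel '0 0 0 0 0 0;0 0 0 0 0 0;0 0 0 0 0 0'
python3 - <<'E'
from h import *
import pickle
go(W(0,0,.165),-1.824); print(arm.get_obs()["q"])
m=arm.camera_model("wrist");pickle.dump(m,open("w6.pkl","wb"))
cv2.imwrite("pics/l_w.png",arm.read_camera("wrist")[:,:,::-1])
E
```

```text
t: 12.02
position: [0.5615, 0.0669, 0.2783]
orientation: [0.356, 1.548, -0.349]
ft_force: [-0.3, 0.2, -1.1]
grip_width: 0.0857
t: 12.27
position: [0.5656, 0.0558, 0.2796]
orientation: [0.365, 1.539, -0.365]
ft_force: [0.5, -0.2, 0.8]
grip_width: 0.0853
t 12.27 press pos mm [ -9.2991  -8.7161 279.6345] F [ 0.5 -0.2  0.8] grip 0.0853
shift cm (tool now) [11.4622  0.6802 -1.0908] in target frame [11.4634  0.6819 -1.0768] turn [-0.0027  0.0011  0.0001]
[-0.7789  0.3043  0.7723  1.7644 -0.229   1.1647 -0.4038]
```

View pics/l_w.png

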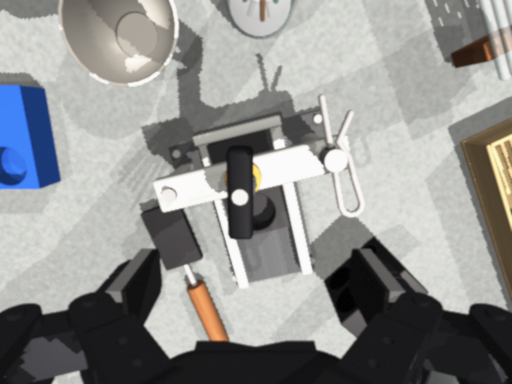

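The bar is vertical in the wrist view (column 240, rows 147–238), so the jaws are aligned with it. The cotter is home, with its eye at (349,213) close to the post. I'll centre over the knob and descend.

```bash
python3 -m handwheel '0 0.68 -1.1 0 0 0;0 0 0 0 0 0;2 0 0 0 0 0;0 0 0 0 0 0;0 0 0 0 0 0'
python3 - <<'E'
from h import *
import pickle; m=pickle.load(open("w6.pkl","rb"))
o=lambda x,y,z:onz("w",x,y,z,m)
k=o(240,197,.192);print("knob",k,P(k)*1e3); 
for a,b in [((228,158),(229,232)),((251,158),(251,232))]:
    d=o(*a,.192)-o(*b,.192); print("bar ang in press",np.degrees(np.arctan2(d[1],d[0])-YAW))
go(W(0,0,.163),-1.824)
E
```

```text
t: 12.73
position: [0.558, 0.0676, 0.2587]
orientation: [0.363, 1.542, -0.365]
ft_force: [0.4, -1.3, -0.0]
grip_width: 0.0853
knob [0.5587 0.0664 0.192 ] [ -0.3982   0.2685 192.    ]
bar ang in press -15.262940442025794
bar ang in press -14.913816892865908
t 12.73 press pos mm [  0.7001   1.1706 258.6672] F [ 0.4 -1.3 -0. ] grip 0.0853
shift cm (tool now) [ 9.5666 -0.0208  0.1428] in target frame [ 9.5667 -0.0385  0.1309] turn [-0.0019 -0.0012  0.0018]
```

```bash
python3 -m handwheel '3 0 0.1 0 0 0;3 0 0 0 0 0;2 0 0 0 0 0;1.5 0 0 0 0 0;0 0 0 0 0 0'
python3 -m handwheel '0 0 0 0 0 0;0 0 0 0 0 0;0 0 0 0 0 0'
python3 - <<'E'
from h import *
go(W(0,0,.163),-1.824)
E
```

```text
t: 13.15
position: [0.5577, 0.0676, 0.162]
orientation: [0.362, 1.544, -0.366]
ft_force: [-0.7, 0.8, 0.9]
grip_width: 0.0855
t: 13.4
position: [0.5604, 0.0681, 0.1659]
orientation: [0.364, 1.537, -0.362]
ft_force: [-0.0, -0.3, 0.5]
grip_width: 0.0849
t 13.40 press pos mm [  1.6638  -1.0765 165.9071] F [-0.  -0.3  0.5] grip 0.0849
shift cm (tool now) [ 0.2902 -0.1886 -0.0631] in target frame [ 0.2907 -0.188  -0.0625] turn [-0.0007  0.0022 -0.0019]
```

```bash
python3 -m handwheel '0.2 -0.15 -0.05 0 0 0;0 0 0 0 0 0;0 0 0 0 0 0' 
python3 -m handwheel '0 0 0 0 0 0;0 0 0 0 0 0;0 0 0 0 0 0;0 0 0 0 0 0;0 0 0 0 0 0' 0 40
python3 -m handwheel '0 0 0 0 0 0;0 0 0 0 0 0;0 0 0 0 0 0'
python3 - <<'E'
from h import *
go(W(0,0,.163),-1.824)
cv2.imwrite("pics/m_w.png",arm.read_camera("wrist")[:,:,::-1])
E
```

```text
t: 13.65
position: [0.5581, 0.0672, 0.1627]
orientation: [0.363, 1.54, -0.363]
ft_force: [-0.1, 0.8, -0.5]
grip_width: 0.0853
t: 14.07
position: [0.558, 0.0672, 0.1623]
orientation: [0.363, 1.54, -0.363]
ft_force: [-0.1, 0.8, 0.9]
grip_width: 0.0256
t: 14.32
position: [0.5583, 0.067, 0.1625]
orientation: [0.363, 1.539, -0.363]
ft_force: [-0.3, -0.2, 1.4]
grip_width: 0.0203
t 14.32 press pos mm [  0.1618   0.6992 162.5446] F [-0.3 -0.2  1.4] grip 0.0203
shift cm (tool now) [-0.0455  0.0019  0.0718] in target frame [-0.0455  0.0018  0.0717] turn [-0.0005  0.0006 -0.0003]
```

View pics/m_w.png

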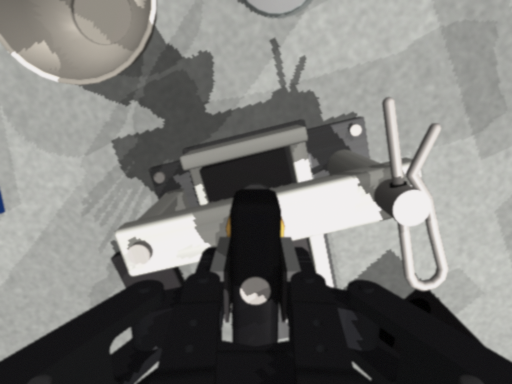

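The knob is gripped at 20.3 mm, centred on its cap screw at (255,290). Now winding clockwise, sinking 0.6 mm per 0.12 rad.

```bash
python3 -m handwheel '0.05 0 0 0.1 0 0;0.05 0 0 0.1 0 0;0.05 0 0 0.1 0 0;0.05 0 0 0.1 0 0'
python3 -m handwheel '0.05 0 0 0.1 0 0;0.05 0 0 0.1 0 0;0.05 0 0 0.1 0 0;0.05 0 0 0.1 0 0;0.05 0 0 0.1 0 0'
python3 - <<'E'
from h import *
go(W(0,0,.163-.0045),-1.824-.9);o=arm.get_obs();print(o["q"],o["torque"])
E
```

```text
t: 14.7
position: [0.5587, 0.0668, 0.1606]
orientation: [0.678, 1.461, -0.677]
ft_force: [1.5, -1.5, 1.1]
grip_width: 0.0207
t: 15.12
position: [0.559, 0.0663, 0.1581]
orientation: [1.058, 1.295, -1.058]
ft_force: [2.3, -2.1, -0.2]
grip_width: 0.0202
t 15.12 press pos mm [ -0.4375  -0.0466 158.133 ] F [ 2.3 -2.1 -0.2] grip 0.0202
shift cm (tool now) [-0.0368  0.0133 -0.0419] in target frame [-0.0367  0.0135 -0.0419] turn [-0.0054  0.0019 -0.002 ]
[-0.885   0.5033  0.9404  1.9212 -0.4922  0.9643 -1.0811] [-0.5194 -0.446   0.1112]
```

```bash
python3 -m handwheel '0.05 0 0 0.1 0 0;0.05 0 0 0.1 0 0;0.05 0 0 0.1 0 0;0.05 0 0 0.1 0 0;0.05 0 0 0.05 0 0'
python3 -m handwheel '0 0 0 0 0 0;0 0 0 0 0 0'
python3 - <<'E'
from h import *
go(W(0,0,.163-.0067),-1.824-1.35);o=arm.get_obs();print(o["q"],o["torque"])
cv2.imwrite("pics/n_w.png",arm.read_camera("wrist")[:,:,::-1])
E
```

```text
t: 15.53
position: [0.559, 0.0658, 0.1558]
orientation: [1.388, 1.079, -1.388]
ft_force: [1.1, -3.1, 4.0]
grip_width: 0.0207
t: 15.7
position: [0.5589, 0.0658, 0.1558]
orientation: [1.385, 1.082, -1.384]
ft_force: [2.2, -4.1, 2.7]
grip_width: 0.0202
t 15.70 press pos mm [ -0.8484  -0.11   155.7983] F [ 2.2 -4.1  2.7] grip 0.0202
shift cm (tool now) [-0.0503 -0.0136 -0.0844] in target frame [-0.0502 -0.0137 -0.0844] turn [ 0.0001  0.0015 -0.0027]
[-0.9489  0.5614  1.0561  1.9262 -0.5818  0.9972 -1.438 ] [-0.9404 -0.3926 -0.0148]
```

View pics/n_w.png

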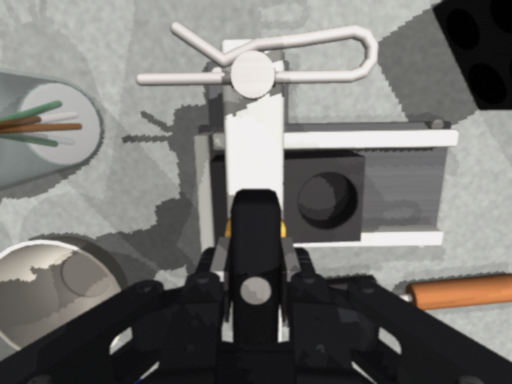

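The bar now lies along the beam, so the screw is at about 1.6 rad; the cotter, fully in, is visible at the top. I'll release, rise, turn back half a turn and grip again.

```bash
python3 -m handwheel '0 0 0 0 0 0;0 0 0 0 0 0;0 0 0 0 0 0;0 0 0 0 0 0;0 0 0 0 0 0' 100
python3 -m handwheel '0 0 0 0 0 0;-2 0 0 0 0 0;-3 0 0 0 0 0;-2 0 0 0 0 0;0 0 0 -0.08 0 0'
python3 -m handwheel '0 0 0 -0.12 0 0;0 0 0 -0.12 0 0;0 0 0 -0.12 0 0;0 0 0 -0.12 0 0;0 0 0 -0.12 0 0'
python3 -m handwheel '0 0 0 -0.12 0 0;0 0 0 -0.12 0 0;0 0 0 -0.12 0 0;0 0 0 -0.12 0 0;0 0 0 -0.12 0 0'
python3 -m handwheel '0 0 0 -0.12 0 0;0 0 0 -0.12 0 0;0 0 0 -0.12 0 0;0 0 0 -0.12 0 0;0 0 0 -0.12 0 0'
python3 -m handwheel '0 0 0 -0.12 0 0;0 0 0 -0.12 0 0;0 0 0 -0.12 0 0;0 0 0 -0.12 0 0;0 0 0 -0.12 0 0'
python3 -m handwheel '0 0 0 -0.12 0 0;0 0 0 -0.12 0 0;0 0 0 -0.12 0 0;0 0 0 -0.12 0 0;0 0 0 -0.12 0 0'
python3 - <<'E'
from h import *
go(W(0,0,.156),-1.824-1.35+np.pi);o=arm.get_obs();print(o["q"])
cv2.imwrite("pics/o_w.png",arm.read_camera("wrist")[:,:,::-1])
E
```

```text
t: 16.17
position: [0.5576, 0.0679, 0.155]
orientation: [1.385, 1.087, -1.385]
ft_force: [-0.7, 0.6, 0.5]
grip_width: 0.0799
t: 16.58
position: [0.5605, 0.0667, 0.2291]
orientation: [1.331, 1.125, -1.321]
ft_force: [0.5, -0.2, -0.4]
grip_width: 0.0852
t: 17.0
position: [0.5578, 0.0673, 0.2253]
orientation: [0.877, 1.388, -0.876]
ft_force: [0.3, 0.3, 0.0]
grip_width: 0.0857
t: 17.42
position: [0.5578, 0.0672, 0.2253]
orientation: [0.413, 1.531, -0.413]
ft_force: [-0.3, -0.2, -0.5]
grip_width: 0.0856
t: 17.83
position: [0.5578, 0.0672, 0.2252]
orientation: [-0.057, 1.57, 0.057]
ft_force: [0.2, -0.9, -0.7]
grip_width: 0.0858
t: 18.25
position: [0.5578, 0.0672, 0.2252]
orientation: [-0.526, 1.506, 0.527]
ft_force: [-0.5, -0.2, -0.6]
grip_width: 0.0854
t: 18.67
position: [0.5578, 0.0671, 0.2252]
orientation: [-0.987, 1.336, 0.987]
ft_force: [0.2, -0.2, -0.1]
grip_width: 0.0855
t 18.67 press pos mm [  0.16     1.2233 225.2212] F [ 0.2 -0.2 -0.1] grip 0.0855
shift cm (tool now) [ 6.9221 -0.1261 -0.0054] in target frame [ 6.9221 -0.1228 -0.012 ] turn [-0.0562  0.     -0.0004]
[-0.5259  0.3001  0.4138  1.8333 -0.1388  1.0368  1.2152]
```

View pics/o_w.png

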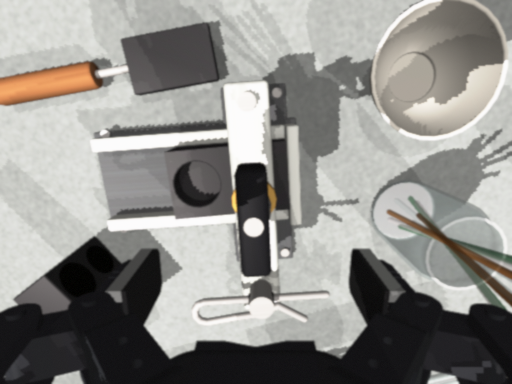

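The bar (254,170–275) is centred between the open jaws and nearly parallel to them. I'll finish the turn and descend.

```bash
python3 -m handwheel '2 -0.1 0 -0.056 0 0;2.5 0 0 0 0 0;1.5 0 0 0 0 0;0.8 0 0 0 0 0;0 0 0 0 0 0'
python3 -m handwheel '0 0 0 0 0 0;0 0 0 0 0 0;0 0 0 0 0 0'
python3 - <<'E'
from h import *
go(W(0,0,.1555),-1.824-1.35+np.pi)
E
```

```text
t: 19.13
position: [0.5577, 0.0667, 0.1555]
orientation: [-1.023, 1.321, 1.025]
ft_force: [-0.3, -0.3, 0.5]
grip_width: 0.0851
t: 19.38
position: [0.5598, 0.067, 0.1585]
orientation: [-1.025, 1.314, 1.023]
ft_force: [-0.4, -0.3, -1.1]
grip_width: 0.0856
t 19.38 press pos mm [  0.4614  -0.7395 158.4706] F [-0.4 -0.3 -1.1] grip 0.0856
shift cm (tool now) [ 0.2969  0.0727 -0.0493] in target frame [ 0.2971  0.0724 -0.0485] turn [-0.0064  0.0012  0.002 ]
```

```bash
python3 -m handwheel '0.2 0 -0.05 0 0 0;0 0 0 0 0 0;0 0 0 0 0 0;0 0 0 0 0 0;0 0 0 0 0 0' 0 40
python3 -m handwheel '0 0 0 0 0 0;0 0 0 0 0 0;0 0 0 0 0 0;0 0 0 0 0 0'
python3 - <<'E'
from h import *
go(W(0,0,.156),-1.824-1.35+np.pi);print(arm.get_obs()["torque"])
E
```

```text
t: 19.8
position: [0.5589, 0.0664, 0.1554]
orientation: [-1.025, 1.316, 1.025]
ft_force: [0.4, -0.3, 0.2]
grip_width: 0.0257
t: 20.13
position: [0.5588, 0.0658, 0.1556]
orientation: [-1.025, 1.317, 1.024]
ft_force: [-2.0, -2.0, 4.9]
grip_width: 0.0206
t 20.13 press pos mm [ -0.9231   0.0302 155.5884] F [-2.  -2.   4.9] grip 0.0206
shift cm (tool now) [-0.0412  0.0006  0.0923] in target frame [-0.0412 -0.      0.0924] turn [-0.0065 -0.0004 -0.0001]
[-0.5534  0.4657  0.0605]
```

Gripped. Winding again, about 1.35 rad to go.

```bash
python3 -m handwheel '0.05 0 0 0.1 0 0;0.05 0 0 0.1 0 0;0.05 0 0 0.1 0 0;0.05 0 0 0.1 0 0;0.05 0 0 0.1 0 0'
python3 -m handwheel '0.05 0 0 0.1 0 0;0.05 0 0 0.1 0 0;0.05 0 0 0.1 0 0;0.05 0 0 0.1 0 0;0.05 0 0 0.1 0 0'
python3 - <<'E'
from h import *
go(W(0,0,.1506),-1.824-2.35+np.pi);o=arm.get_obs();print(o["q"],o["torque"])
E
```

```text
t: 20.55
position: [0.5586, 0.0655, 0.1531]
orientation: [-0.639, 1.476, 0.639]
ft_force: [-4.2, -2.2, 5.5]
grip_width: 0.0206
t: 20.97
position: [0.5583, 0.0652, 0.1506]
orientation: [-0.25, 1.558, 0.249]
ft_force: [-3.7, -3.5, 7.3]
grip_width: 0.0206
t 20.97 press pos mm [ -1.6062   0.4188 150.6145] F [-3.7 -3.5  7.3] grip 0.0206
shift cm (tool now) [0.0012 0.1177 0.117 ] in target frame [0.0014 0.1164 0.1183] turn [-0.0112 -0.0016  0.0005]
[-0.6696  0.4214  0.6231  1.9173 -0.3083  0.9004  0.4244] [-0.8075  0.8958  0.1224]
```

```bash
python3 -m handwheel '0.05 0.03 0.03 0.1 0 0;0.05 0.03 0.03 0.1 0 0;0.05 0 0 0.1 0 0;0.02 0 0 0.04 0 0;0 0 0 0 0 0'
python3 - <<'E'
from h import *
go(W(0,0,.149),-1.824-2.69+np.pi);o=arm.get_obs();print(o["torque"])
E
```

```text
t: 21.38
position: [0.558, 0.0652, 0.1489]
orientation: [0.014, 1.574, -0.017]
ft_force: [-5.0, -4.7, 9.8]
grip_width: 0.0209
t 21.38 press pos mm [ -1.6596   0.6636 148.8842] F [-5.  -4.7  9.8] grip 0.0209
shift cm (tool now) [-0.0122  0.1504  0.0965] in target frame [-0.0116  0.1496  0.0978] turn [-0.0083 -0.003   0.0021]
[-1.0039  1.2935  0.074 ]
```

```bash
python3 -m handwheel '0 0 0 0 0 0;0 0 0 0 0 0;0 0 0 0 0 0;0 0 0 0 0 0;0 0 0 0 0 0' 100
python3 -m handwheel '0 0 0 0 0 0;-1.5 0 0 0 0 0;-3 0 0 0 0 0;-4 0 0 0 0 0;-4 0 0 0 0 0'
python3 -m handwheel '0 0 0 0 0 0;0 0 0 0 0 0;0 0 0 0 0 0'
python3 - <<'E'
from h import *
import pickle
go(W(0,0,.149),-1.824-2.69+np.pi)
m=arm.camera_model("wrist");pickle.dump(m,open("w7.pkl","wb"))
cv2.imwrite("pics/p_w.png",arm.read_camera("wrist")[:,:,::-1])
cv2.imwrite("pics/p_s.png",arm.read_camera("scene")[:,:,::-1])
cv2.imwrite("pics/p_t.png",arm.read_camera("top")[:,:,::-1])
E
```

```text
t: 21.8
position: [0.5594, 0.0676, 0.1484]
orientation: [0.013, 1.571, -0.013]
ft_force: [-1.2, 0.5, -0.1]
grip_width: 0.0795
t: 22.22
position: [0.5586, 0.067, 0.2743]
orientation: [0.013, 1.573, -0.014]
ft_force: [0.6, 1.2, 0.1]
grip_width: 0.0854
t: 22.47
position: [0.5589, 0.0674, 0.2732]
orientation: [0.014, 1.571, -0.013]
ft_force: [-1.0, 0.3, -0.7]
grip_width: 0.0852
t 22.47 press pos mm [  0.6734   0.2583 273.2058] F [-1.   0.3 -0.7] grip 0.0852
shift cm (tool now) [12.4205 -0.0785  0.0185] in target frame [12.4206 -0.0711  0.0121] turn [-0.0056 -0.0005 -0.0006]
```

View pics/p_w.png

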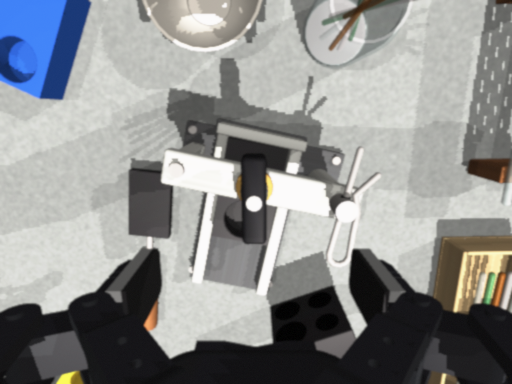

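View pics/p_s.png

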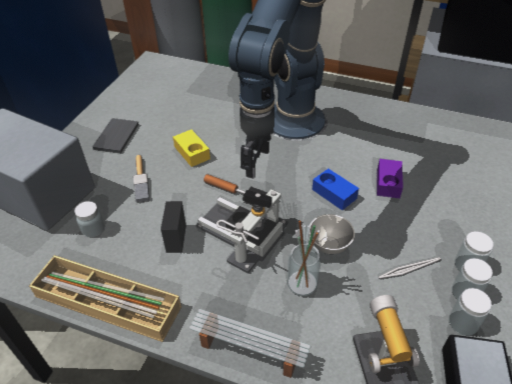

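The bar is vertical in the wrist view (254,155–243) and the cotter's eye is at (341,265). In the scene view nothing else has moved. I'll measure the bar angle, the eye and the block front.

```bash
python3 - <<'E'
from h import *
import pickle; m=pickle.load(open("w7.pkl","rb"))
im=cv2.imread("pics/p_w.png")[100:310,110:400]; cv2.imwrite("pics/p_c.png",cv2.resize(im,None,fx=2.7,fy=2.7,interpolation=cv2.INTER_CUBIC))
o=lambda x,y,z:onz("w",x,y,z,m)
for a,b in [((242,165),(243,236)),((266,165),(266,236))]:
    d=o(*a,.179)-o(*b,.179); print("bar ang",np.degrees(np.arctan2(d[1],d[0])-YAW))
print("eye",P(o(340,265,.132))*1e3)
a=cv2.imread("pics/a_scene.png").astype(int);b=cv2.imread("pics/p_s.png").astype(int)
for n,(x,y,w,h) in dict(paddle=(200,170,40,25),mould=(160,198,28,55),jar=(288,245,35,50),bowl=(320,215,36,40),small=(75,198,30,40),brush=(130,150,22,55),tweez=(375,255,70,25)).items(): print(n,np.abs(a-b)[y:y+h,x:x+w].mean().round(1),end=" ")
E
```

```text
bar ang 11.1548664654841
bar ang 11.522028654097966
eye [-59.8423 -97.5511 132.    ]
paddle 9.3 mould 6.0 jar 9.7 bowl 43.2 small 8.3 brush 10.3 tweez 15.0
```

View pics/p_c.png

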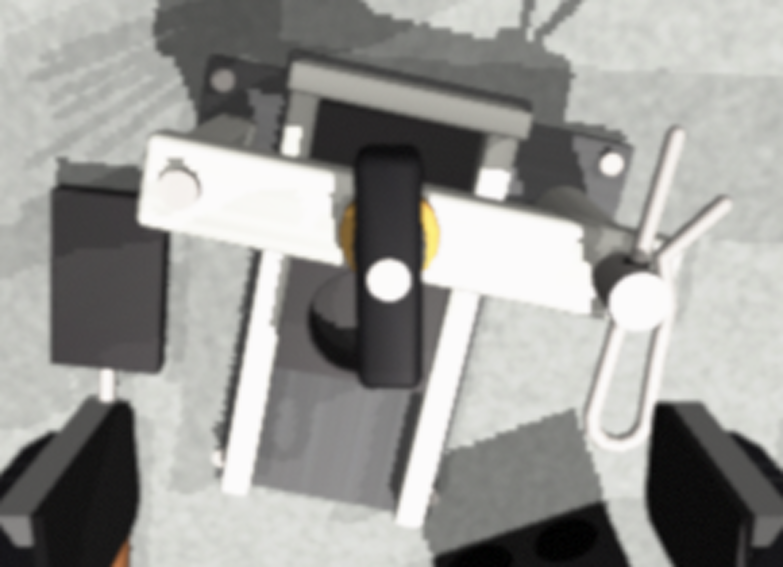

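```bash
python3 - <<'E'
from h import *
import pickle; m=pickle.load(open("w7.pkl","rb"))
print("block front",P(onz("w",110+275/2.7,100+367/2.7,.057,m))*1e3,P(onz("w",110+420/2.7,100+390/2.7,.057,m))*1e3)
o=arm.get_obs();print(o["t"],o["ft_force"])
arm.sign_off()
E
```

```text
block front [-85.7886  36.3075  57.    ] [-84.3196 -30.0102  57.    ]
22.6167 [-0.5594 -0.0447  0.1469]
the job is handed in; nothing more can be done
```

The press is set up and the job is handed in at 22.6 s. No verdict is reported. I didn't measure the foot's force on the block; I inferred it from the screw angle.

- **Block:** I pushed it with closed fingers until it stalled on the end stop at about 11 N. At the last check its front edge measured press x -84 to -86 mm, where home is -85. An earlier check right after the push read -86 to -88, inside the limit but within the calibration error.
- **Cotter:** I pushed it in at about 8 N until it snapped home. Its eye measured press x -60 mm, where home is -61.
- **Screw:** I wound the knob clockwise in two grasps and let go. The bar angle gives about 2.94 rad of 3.0, which should put about 9 N on the block.
- **Bench:** Comparing the first and last scene pictures, I saw nothing else moved. The brightness check over the bowl did differ (43 against 6 to 15 for the others). I put that down to the arm's shadow, since the bowl is at the same pixels in both pictures.
- **Robot:** The gripper is open and about 9 cm above the knob, touching nothing, with the wrist force near zero.

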